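# Close and bolt the sticking lid of the vegetable bin

### The job

Slide the half-open lid of the wooden vegetable bin fully shut towards you by its two black pegs: it wedges as soon as it goes askew in its sticky track, so never force it (25 N is too much) but work it home from each end in turn. When both ends are home, pull it firmly against the front board for a moment (about 15 N) to seat it on its rubber seal, then push the steel bolt all the way in so that it passes behind the left peg. Leave the salt, the jar and the glass beside the bin alone.

Things in the scene. Friction and masses are not known exactly. Their poses are not given: they have to be found in the camera images.
- bin: Wooden vegetable bin with onion and lemon inside, fixed to the worktop, 234 (x) x 330 (y) x 105 mm. Origin on the worktop; its x axis points to the back (away from the robot, up to the yaw), y left, z up. The lid slides along x in sticky grooves in the side walls; the groove lips are 102.5 mm high and reach in to y = +-143 mm.
- stop (a point): Middle of the stop: the thin black rubber seal on the rear face of the front board (at x = -90 mm in the bin's frame, 91 mm above the worktop; board 100 mm high), which the lid's front edge touches along its full width when shut. Hard to the touch: it gives less than 1 mm.
- deck (a point): Middle of the front edge of the fixed rear deck, under which the lid slides when it opens: x = 45 mm in the bin's frame, the deck's top 104.5 mm above the worktop, 8 mm thick.
- lid: Sliding lid, a loose wooden plate 140 (x) x 300 (y) x 10 mm, captive in the grooves with 1 to 3 mm side play (differs each time), top 95 mm above the worktop, about 0.6 kg. Origin at the centre of its underside, axes as the bin's. Starts 47 to 55 mm open to the back, a little askew; shut: origin at x = -20 mm in the bin's frame. Drags with a few newtons; robot force on it must stay under 25 N.
- peg_left (a point): Left black peg of the lid, upright, 16 mm thick, 95 to 135 mm above the worktop; point on its axis at 115 mm. 15 mm in front of and 125 mm left of the lid's origin; shut: at x = -35 mm in the bin's frame. Pulled from behind, it advances until it is 5 to 11 mm ahead of the other peg (differs each time); then the lid is wedged and only pulling the other peg frees it.
- peg_right (a point): Right black peg of the lid, the same size and height, 15 mm in front of and 125 mm right of the lid's origin; shut: at x = -35 mm in the bin's frame. It wedges in the same way when it gets that far ahead of the left peg.
- bolt_knob (a point): Upright steel knob of the bolt, 14 mm thick, 109 to 141 mm above the worktop; point on its axis at 127 mm. Slides to the right (bin -y) on the line x = -19.5 mm of the bin's frame. The bolt is a 10 mm rod 109 mm above the worktop, its tip 72 mm right of the knob; pushed in, it passes 2.5 mm behind the left peg of the shut lid.
- bolt_ledge (a point): Middle of the top of the steel ledge on the bin's left side that carries the bolt: 102.5 mm above the worktop, 36 (x) x 80 (y) mm, from y = 164 to 244 mm in the bin's frame. Two wire straps over the bolt at y = 163 and 172 mm rise to 119 mm.
- bolt (a joint): Travel of the bolt in m: 0 drawn out, 0.046 fully in (end stop). It starts nearly out, stays where it is left and takes about 2 N to slide.
- salt: Salt shaker, loose, 47 mm wide, 112 mm high, stands right of the bin; origin at its underside.
- glass: Small drinking glass, loose, 64 mm wide, 72 mm high, stands left of the bin towards the back; origin at its underside.
- honey: Honey jar with a dark lid, loose, 65 mm wide, 86 mm high, stands right of the bin, behind the salt; origin at its underside.

How it is judged:
By the outcome, as a careful person would: the job done as asked, in the order asked, and still so for the second after the job is handed in, with the robot touching nothing.
It also fails if it takes over 69 s, if anything falls off the work surface, if the arm or the gripper's body presses on something with over 40 N, if the wrist force passes 120 N, or if a joint passes its speed limit or range.

### The arm

A 7-joint arm with a two-finger parallel gripper is mounted at the origin on a cart in front of the work surface, level with it; the furniture and walls round the work are solid. World frame = base frame: x ahead of the robot, y to its left, z up, the work surface at z = 0. Lengths are in m, angles in rad, forces in N, time in s.
With the tool pointing down it reaches from about 0.425 to 0.875 m from the base axis. Payload 4.7 kg.
Tool frame: the origin (TCP) lies at the very end of the fingers, on their centre line; the grasp point (between the pads) lies 19 mm behind it; z points along the fingers, y is the line along which they close (so a half turn about z gives the same grasp; the last joint's range is limited). The gripper opens to 87 mm and grips with 3 to 60 N. Pads are 19 mm wide; open, the fingers measure 117 mm over their backs; the gripper's body (75 mm by 190 mm) begins 51 mm behind the grasp point.
Start: joints at [-1.147, 0.321, -0.07, 1.45, 0.023, 1.371, -0.057], TCP at [0.259, 0.596, 0.223] pointing down, gripper open.
Joint ranges: [-2.86, 2.86], [-0.3, 2.09], [-1.38, 1.24], [0.06, 2.45], [-1.56, 4.7], [0.09, 2.05], [-2.69, 2.69]. Speed limits (rad/s): [2.57, 2.57, 3.14, 3.14, 3.14, 3.14, 3.14].

### API

Orientations are given as a rotation vector (axis times angle).
In Python, from bench import ctrl gives the robot as it stands.
- The arm moves only by the shell command python3 -m jog 'ROWS' [FORCE]. ROWS is JSON, a list that holds one entry, the list of rows, each a list of 7 numbers: the shift along the tool's x, y, z in mm, then the turn, a rotation vector about the tool's x, y, z in degrees, then the finger opening in mm, from 0 to 87. A call has 1 to 10 rows; each row is the pose to reach, as a shift and turn from the pose commanded when the call began, along the tool's axes at that moment; what a row does not reach only later rows make up. A row lasts 1/10 s, in which the tool goes at most 50 mm and 8.59 degrees, less where a joint would pass 70% of its speed; a pose out of reach is approached as far as the arm can. A call with a gripper value outside its range is refused whole. The fingers move at their own pace and stop on an object; FORCE is the grip in N (left out, the last holds). Time passes only in rows, so rows that repeat a pose let the fingers close. It gives the time, the measured TCP pose, the force, the opening and the grip force at its end, in the units of the state.
- ctrl.get_state(): the state, without advancing time (a new reading comes with each control period).
- ctrl.get_image(name): name is "scene" or "side" or "wrist"; returns a dict with "image" (400x640x3 uint8, red, green, blue), "depth" (400x640 float32, m along the optical axis (not along the pixel's ray), 0 where there is no reading), "fov_y" (degrees; the focal length in pixels is half the picture's height over the tangent of half this angle, whatever the lens; pixels are square), "cx", "cy" (the principal point, pixels), "rvec" (rotation vector, rad) and "tvec" (3), from world to camera coordinates, as OpenCV has them. Camera axes: x right, y down, z forward; pixel columns grow to the right and rows downward; lengths in m; the calibration is good to about 2 mm. A picture is of the moment at which its call begins.
- ctrl.close_job(): hands the job in; it is judged then, once.
The state is a dict: "time": time; "joint_positions": joint angles; "qd": joint speeds; "joint_torque": joint torques, N m; "position": TCP position; "tool_rot": TCP orientation; "ft_force": force on the tool from outside, world axes, zero at the start; "torque": the same for the moment, N m; "grip_width": opening from 0.0 (shut) to 1.0 (fully open); "grip_force": force on a finger pad.
Only numpy, scipy, OpenCV 4.12 (cv2) and the standard library are available. Lean on these libraries where they do the work, as an engineer would, in place of code of your own. Each camera call takes 0.05 s, during which the arm holds its last target. There are 200 camera calls.

## Working session

There is one attempt and no reset: what is moved stays moved. The work goes in short steps, Python scripts to look and compute and a shell command to move; the robot and the scene stay as the last step left them, time stands still between calls to the robot, and variables do not carry over. Pictures are saved under pics/ and viewed, at most 10 in all, crops included, and the job is handed in when it is done.

```bash
mkdir -p pics; cat > h.py <<'E'
import numpy as np, cv2, pickle
from scipy.spatial.transform import Rotation as R
from bench import ctrl
def grab(n,tag):
    d=ctrl.get_image(n); pickle.dump(d,open(f'{tag}.pkl','wb')); cv2.imwrite(f'pics/{tag}.png',d['image'][:,:,::-1]); return d
def load(t): return pickle.load(open(f'{t}.pkl','rb'))
def ray(d,u,v):
    f=200/np.tan(np.radians(d['fov_y'])/2); M=R.from_rotvec(np.ravel(d['rvec'])).as_matrix(); t=np.ravel(d['tvec'])
    return -M.T@t, M.T@np.array([(u-d['cx'])/f,(v-d['cy'])/f,1.])
def atz(d,u,v,z):
    c,r=ray(d,u,v); return c+r*(z-c[2])/r[2]
def dep(d,u,v):
    c,r=ray(d,u,v); return c+r*d['depth'][int(v),int(u)]
def proj(d,p):
    f=200/np.tan(np.radians(d['fov_y'])/2); q=R.from_rotvec(np.ravel(d['rvec'])).as_matrix()@np.array(p)+np.ravel(d['tvec'])
    return q[0]/q[2]*f+d['cx'],q[1]/q[2]*f+d['cy']
E
python3 - <<'E'
from h import *
for n in ("scene","side"):
    d=grab(n,n+"0"); print(ray(d,320,200),d['fov_y'])
s=ctrl.get_state(); print({k:np.round(s[k],3) for k in s})
E
```

```text
(array([-0.02954301, -0.63415824,  0.81073627]), array([ 0.49425813,  0.59666042, -0.63231914])) 44.37621318273108
(array([ 0.10838811, -0.88681109,  0.71421719]), array([ 0.35117889,  0.77416531, -0.52678491])) 53.38776375885167
{'time': np.float64(0.1), 'joint_positions': array([-1.147,  0.322, -0.07 ,  1.452,  0.023,  1.371, -0.057]), 'qd': array([ 0.002, -0.001, -0.   , -0.002,  0.001,  0.001, -0.001]), 'joint_torque': array([-0.0000e+00, -4.9258e+01, -4.0600e-01, -3.1340e+01, -6.4000e-02,
        3.9000e-02,  0.0000e+00]), 'position': array([0.259, 0.596, 0.222]), 'tool_rot': array([-6.390e-01, -3.076e+00,  3.000e-03]), 'ft_force': array([-0.965,  0.029, -0.504]), 'torque': array([-0.029, -0.012,  0.015]), 'grip_force': np.float64(0.0), 'grip_width': np.float64(0.997)}
```

View pics/scene0.png

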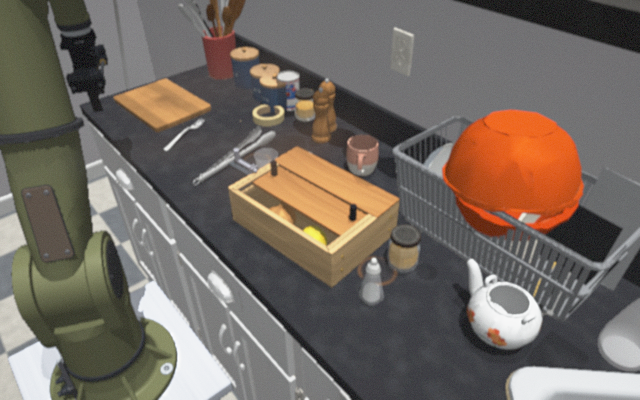

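View pics/side0.png

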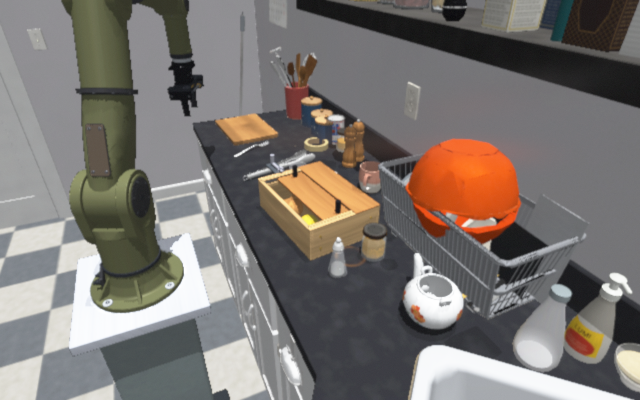

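The scene view shows the bin around (315,210), with the left peg near (274,168), the right peg near (353,212), the salt near (373,283) and the jar near (404,248). I'll enlarge the bin.

```bash
python3 - <<'E'
from h import *
d=load('scene0'); c=d['image'][135:295,220:420,::-1]
cv2.imwrite('pics/c0.png',cv2.resize(c,None,fx=4,fy=3.75 if 0 else 3.75,interpolation=cv2.INTER_CUBIC))
E
```

```text
(no output)
```

View pics/c0.png

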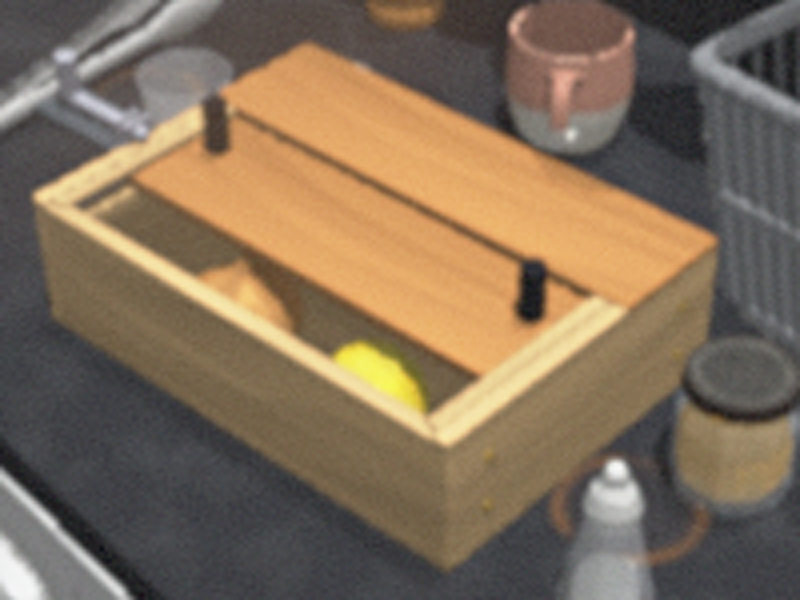

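The crop shows the pegs at crop (214,100)-(216,150) and (532,265)-(530,315), the knob top at (65,55), and the bin's top corners at (37,197), (445,447), (715,243) and (310,42).

```bash
python3 - <<'E'
from h import *
d=load('scene0'); P=lambda x,y,z:atz(d,220+x/4,135+y/3.75,z)
pts={'FL':(37,197,.105),'FR':(445,447,.105),'BR':(715,243,.1045),'BL':(310,42,.1045),'pLt':(214,98,.135),'pLb':(216,150,.095),'pRt':(532,263,.135),'pRb':(530,317,.095),'knob':(66,55,.141),'salt':(616,465,.112),'jar':(740,370,.086),'glass':(184,65,.072)}
w={k:P(*v) for k,v in pts.items()}
for k in w: print(k,w[k].round(4))
src=np.array([[-117,165],[-117,-165],[117,-165],[117,165]])/1e3
dst=np.array([w[k][:2] for k in('FL','FR','BR','BL')])
print(np.linalg.norm(dst[0]-dst[1]),np.linalg.norm(dst[1]-dst[2]),np.linalg.norm(dst[2]-dst[3]))
cs,cd=src.mean(0),dst.mean(0); U,S,Vt=np.linalg.svd((src-cs).T@(dst-cd)); A=(U@Vt).T
yaw=np.arctan2(A[1,0],A[0,0]); print('yaw',np.degrees(yaw),'origin',cd-A@cs,'err',(dst-cd-(src-cs)@A.T).round(4).tolist())
for k in w: print(k,'bin',(A.T@(w[k][:2]-(cd-A@cs))).round(4))
np.savez('bin.npz',A=A,o=cd-A@cs)
E
```

```text
FL [0.3902 0.2077 0.105 ]
FR [ 0.4285 -0.1141  0.105 ]
BR [ 0.658  -0.0843  0.1045]
BL [0.6224 0.2426 0.1045]
pLt [0.5096 0.191  0.135 ]
pLb [0.5071 0.1903 0.095 ]
pRt [ 0.541  -0.0563  0.135 ]
pRb [ 0.5401 -0.0574  0.095 ]
knob [0.4647 0.2849 0.141 ]
salt [ 0.4787 -0.1837  0.112 ]
jar [ 0.6011 -0.1572  0.086 ]
glass [0.5691 0.3154 0.072 ]
0.32412032409300306 0.23147897988976046 0.32890542165422376
yaw 6.993489447289286 origin [0.52477054 0.06298306] err [[0.0017, -0.0048], [-0.0003, 0.0009], [-0.003, 0.0022], [0.0016, 0.0016]]
FL bin [-0.1159  0.1601]
FR bin [-0.1172 -0.1641]
BR bin [ 0.1143 -0.1624]
BL bin [0.1187 0.1664]
pLt bin [0.0005 0.1289]
pLb bin [-0.0021  0.1285]
pRt bin [ 0.0016 -0.1204]
pRb bin [ 0.0006 -0.1214]
knob bin [-0.0326  0.2276]
salt bin [-0.0757 -0.2392]
jar bin [ 0.049  -0.2278]
glass bin [0.0747 0.2452]
```

```bash
python3 -m jog '[[[-440,-380,-150,0,0,-30.5,0],[-440,-380,-150,0,0,-30.5,0],[-440,-380,-150,0,0,-30.5,0],[-440,-380,-150,0,0,-30.5,0],[-440,-380,-150,0,0,-30.5,0],[-440,-380,-150,0,0,-30.5,0],[-440,-380,-150,0,0,-30.5,0],[-440,-380,-150,0,0,-30.5,0],[-440,-380,-150,0,0,-30.5,0],[-440,-380,-150,0,0,-30.5,0]]]' 40; python3 - <<'E'
from h import *
s=ctrl.get_state(); print(np.round(s['joint_positions'],3),s['position'],R.from_rotvec(s['tool_rot']).as_matrix().round(3))
E
```

```text
time: 1.1
position: [0.469, 0.1586, 0.3476]
tool_rot: [0.193, -3.136, -0.0]
ft_force: [0.5, 0.6, -0.0]
grip_width: 0.171
grip_force: 0.0
[-0.636 -0.05   0.246  1.62   0.012  1.57   1.303] [0.4689511  0.15864297 0.34761792] [[-0.992 -0.122 -0.   ]
 [-0.122  0.992  0.   ]
 [-0.     0.    -1.   ]]
```

```bash
python3 -m jog '[[[-37,-105,0,0,0,0,0],[-37,-105,0,0,0,0,0],[-37,-105,0,0,0,0,0],[-37,-105,0,0,0,0,0],[-37,-105,0,0,0,0,0]]]'; python3 - <<'E'
from h import *
d=grab('wrist','w1'); print(ray(d,320,200),d['fov_y'])
s=ctrl.get_state(); print(s['ft_force'])
E
```

```text
time: 1.6
position: [0.5176, 0.0626, 0.3468]
tool_rot: [0.195, -3.134, -0.001]
ft_force: [-0.5, 0.1, 0.1]
grip_width: 0.003
grip_force: 0.0
(array([0.44166372, 0.05264289, 0.50945756]), array([ 0.28273929,  0.03086339, -0.95874619])) 65.16467987727297
[ 0.07899774  1.32547207 -1.07718927]
```

View pics/w1.png

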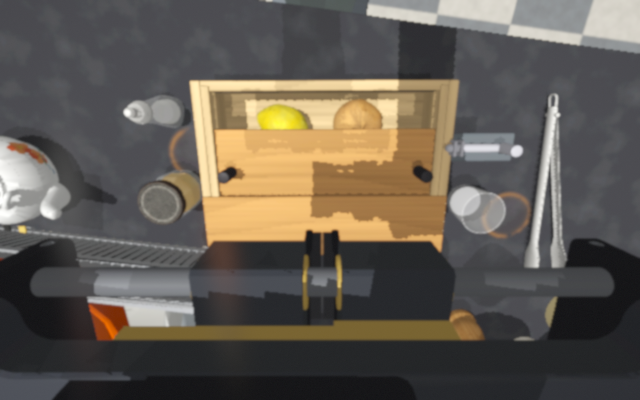

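The wrist view shows the whole bin: pegs near (228,174) and (422,173), the knob near (516,151), and the deck edge near row 196. I'll enlarge it.

```bash
python3 - <<'E'
from h import *
d=load('w1'); a=cv2.resize(d['image'][70:210,185:345,::-1],None,fx=5*.5,fy=5*.5,interpolation=3); b=cv2.resize(d['image'][70:210,375:535,::-1],None,fx=2.5,fy=2.5,interpolation=3)
cv2.imwrite('pics/c1.png',np.hstack([a,b]))
E
```

```text
(no output)
```

View pics/c1.png

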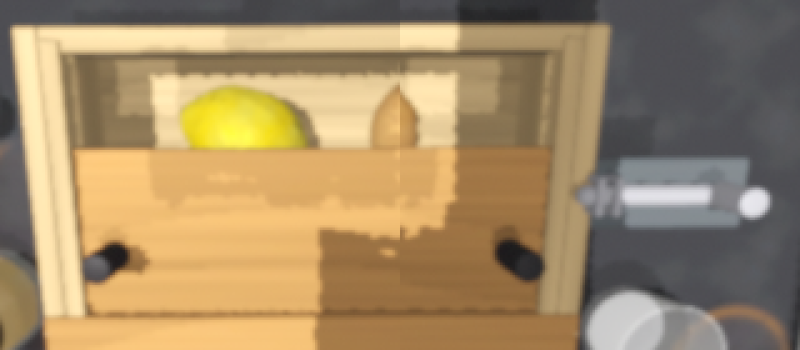

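The crop shows peg tops at (97,267) and (528,265), the knob top at (754,203), the lid's front edge along row 150, the deck edge along row 317, and the board edge along row 26.

```bash
python3 - <<'E'
from h import *
d=load('w1'); z=np.load('bin.npz'); A=z['A']; o=z['o']+A@[-.013,0]; print('o',o)
def P(x,y,zz): return atz(d,185+x/2.5 if x<400 else 375+(x-400)/2.5,70+y/2.5,zz)
for k,a in {'frontR':(12,27,.102),'frontL':(609,25,.102),'sealR':(65,53,.1),'sealL':(553,52,.1),'lidR':(75,150,.095),'lidL':(548,150,.095),'deckR':(45,317,.1045),'deckL':(578,318,.1045),'pRt':(97,267,.135),'pRb':(122,251,.095),'pLt':(528,265,.135),'pLb':(506,247,.095),'knob':(754,203,.141)}.items():
    w=P(*a); print(k,w.round(4),'bin',((A.T@(w[:2]-o))*1e3).round(1))
s=ctrl.get_state();T=R.from_rotvec(s['tool_rot']).as_matrix();print('tcp bin',(A.T@(s['position'][:2]-o)*1e3).round(1),'tool x in bin',A.T@T[:2,0])
np.savez('bin.npz',A=A,o=o)
E
```

```text
o [0.51186726 0.06140023]
frontR [ 0.4305 -0.1107  0.102 ] bin [-101.7 -160.9]
frontL [0.389  0.2154 0.102 ] bin [-103.2  167.8]
sealR [ 0.4394 -0.0854  0.1   ] bin [ -89.8 -136.9]
sealL [0.4045 0.1917 0.1   ] bin [-90.7 142.4]
lidR [ 0.4866 -0.0807  0.095 ] bin [ -42.3 -138. ]
lidL [0.4516 0.2016 0.095 ] bin [-42.7 146.5]
deckR [ 0.576  -0.091   0.1045] bin [  45.1 -159.1]
deckL [0.5363 0.2339 0.1045] bin [ 45.3 168.2]
pRt [ 0.5372 -0.0555  0.135 ] bin [  10.9 -119.1]
pRb [ 0.5369 -0.054   0.095 ] bin [  10.8 -117.6]
pLt [0.5058 0.1897 0.135 ] bin [  9.6 128.1]
pLb [0.5044 0.1905 0.095 ] bin [  8.3 129.1]
knob [0.4625 0.2867 0.141 ] bin [-21.6 229.6]
tcp bin [5.9 1.2] tool x in bin [-0.99999257 -0.00375681]
```

```bash
python3 -m jog '[[[-29,127,0,0,0,0,0],[-29,127,0,0,0,0,0],[-29,127,0,0,0,0,0],[-29,127,50,0,0,0,0],[-29,127,100,0,0,0,0],[-29,127,150,0,0,0,0],[-29,127,200,0,0,0,0],[-29,127,220,0,0,0,0],[-29,127,232,0,0,0,0],[-29,127,232,0,0,0,0]]]'; cat > st.py <<'E'
from h import *
z=np.load('bin.npz');s=ctrl.get_state();p=s['position'];A=z['A']
print('bin xy mm',(A.T@(p[:2]-z['o'])*1e3).round(1),'z',round(p[2]*1e3,1),'F',(A.T@np.array(s['ft_force'])[:2]).round(1),round(s['ft_force'][2],1),'t',round(s['time'],1))
E
python3 st.py
```

```text
time: 2.65
position: [0.5299, 0.192, 0.114]
tool_rot: [0.196, -3.133, 0.001]
ft_force: [0.7, 0.1, 0.3]
grip_width: 0.001
grip_force: 0.0
bin xy mm [ 33.8 127.4] z 114.0 F [0.7 0. ] 0.3 t 2.6
```

```bash
for i in 1; do python3 -m jog '[[[1,0,0,0,0,0,0],[2,0,0,0,0,0,0],[3,0,0,0,0,0,0],[4,0,0,0,0,0,0],[4,0,0,0,0,0,0]]]' |grep ft; python3 st.py; python3 -m jog '[[[1,0,0,0,0,0,0],[2,0,0,0,0,0,0],[2,0,0,0,0,0,0]]]' |grep ft; python3 st.py; done
```

```text
ft_force: [0.7, -0.3, 0.6]
bin xy mm [ 31.3 125.9] z 115.8 F [ 0.7 -0.4] 0.6 t 3.1
ft_force: [1.9, 0.6, -0.9]
bin xy mm [ 29.6 125.8] z 115.5 F [2.  0.3] -0.9 t 3.5
```

```bash
for i in 1; do python3 -m jog '[[[1,0,0,0,0,0,0],[2,0,0,0,0,0,0],[2,0,0,0,0,0,0]]]' |grep ft; python3 st.py; python3 -m jog '[[[1,0,0,0,0,0,0],[2,0,0,0,0,0,0],[2,0,0,0,0,0,0]]]' |grep ft; python3 st.py; done
```

```text
ft_force: [1.7, -0.8, 0.9]
bin xy mm [ 27.4 125.8] z 115.4 F [ 1.5 -1. ] 0.9 t 3.8
ft_force: [2.6, 0.0, -0.2]
bin xy mm [ 25.2 125.8] z 115.4 F [ 2.6 -0.3] -0.2 t 4.0
```

```bash
for i in 1; do python3 -m jog '[[[1,0,0,0,0,0,0],[2,0,0,0,0,0,0],[2,0,0,0,0,0,0]]]' |grep ft; python3 st.py; done; python3 - <<'E'
from h import *
d=grab('wrist','w2'); cv2.imwrite('pics/w2.png',cv2.resize(d['image'][0:260,180:500,::-1],None,fx=2.3,fy=2.3,interpolation=3))
E
```

```text
ft_force: [3.1, 0.4, 1.2]
bin xy mm [ 23.5 125.7] z 115.4 F [3.1 0.1] 1.2 t 4.3
```

View pics/w2.png

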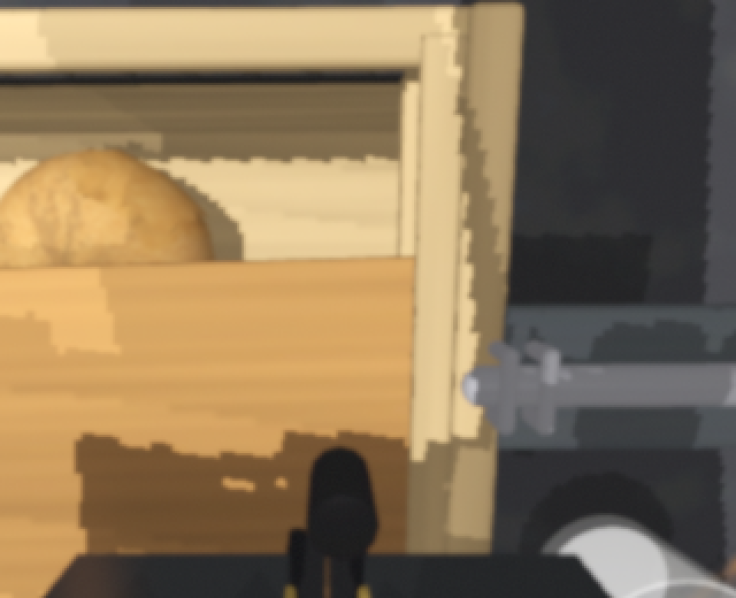

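The left end has come about 6 mm ahead without wedging: the lid's front edge is at crop row 267 on the left and 257 at the wall. Now the right peg.

```bash
python3 -m jog '[[[-6,0,0,0,0,0,0],[-10,0,-15,0,0,0,0],[-10,-20,-40,0,0,0,0],[-10,-70,-40,0,0,0,0],[-10,-120,-40,0,0,0,0],[-10,-170,-40,0,0,0,0],[-10,-220,-40,0,0,0,0],[-10,-249,-35,0,0,0,0],[-10,-249,-10,0,0,0,0],[-10,-249,0,0,0,0,0]]]' |grep ft; python3 st.py; python3 -m jog '[[[0,0,0,0,0,0,0],[2,0,0,0,0,0,0],[4,0,0,0,0,0,0],[6,0,0,0,0,0,0],[6,0,0,0,0,0,0]]]' |grep ft; python3 st.py;  python3 -m jog '[[[1,0,0,0,0,0,0],[2,0,0,0,0,0,0],[3,0,0,0,0,0,0]]]' |grep ft; python3 st.py; python3 -m jog '[[[1,0,0,0,0,0,0],[2,0,0,0,0,0,0],[2,0,0,0,0,0,0]]]' |grep ft; python3 st.py
```

```text
ft_force: [-0.8, 1.1, 0.5]
bin xy mm [  31.3 -123.7] z 112.9 F [-0.7  1.2] 0.5 t 5.4
ft_force: [0.2, 0.8, 0.9]
bin xy mm [  27.9 -122.5] z 116.1 F [0.3 0.7] 0.9 t 5.9
ft_force: [2.4, 2.3, 1.7]
bin xy mm [  25.2 -123. ] z 115.9 F [2.7 2. ] 1.7 t 6.2
ft_force: [3.5, 2.0, 3.1]
bin xy mm [  22.8 -123.3] z 115.7 F [3.8 1.6] 3.1 t 6.5
```

```bash
python3 -m jog '[[[1,0,0,0,0,0,0],[2,0,0,0,0,0,0],[2,0,0,0,0,0,0]]]' |grep ft; python3 st.py;  python3 -m jog '[[[1,0,0,0,0,0,0],[2,0,0,0,0,0,0],[2,0,0,0,0,0,0]]]' |grep ft; python3 st.py
```

```text
ft_force: [3.4, 0.4, 1.3]
bin xy mm [  20.2 -123.2] z 115.3 F [ 3.4 -0. ] 1.3 t 6.8
ft_force: [3.7, 0.6, 1.5]
bin xy mm [  18.3 -123.2] z 115.2 F [3.7 0.2] 1.5 t 7.1
```

```bash
python3 -m jog '[[[-6,0,0,0,0,0,0],[-12,0,-15,0,0,0,0],[-12,20,-40,0,0,0,0],[-12,70,-40,0,0,0,0],[-12,120,-40,0,0,0,0],[-12,170,-40,0,0,0,0],[-12,220,-40,0,0,0,0],[-12,249,-35,0,0,0,0],[-12,249,-10,0,0,0,0],[-12,249,0,0,0,0,0]]]' |grep ft; python3 st.py; python3 -m jog '[[[0,0,0,0,0,0,0],[2,0,0,0,0,0,0],[4,0,0,0,0,0,0],[6,0,0,0,0,0,0],[7,0,0,0,0,0,0],[8,0,0,0,0,0,0],[8,0,0,0,0,0,0]]]' |grep ft; python3 st.py;  python3 -m jog '[[[1,0,0,0,0,0,0],[2,0,0,0,0,0,0],[3,0,0,0,0,0,0]]]' |grep ft; python3 st.py; python3 -m jog '[[[1,0,0,0,0,0,0],[2,0,0,0,0,0,0],[3,0,0,0,0,0,0]]]' |grep ft; python3 st.py;python3 -m jog '[[[1,0,0,0,0,0,0],[2,0,0,0,0,0,0],[2,0,0,0,0,0,0]]]' |grep ft; python3 st.py
```

```text
ft_force: [-0.3, -0.5, -0.3]
bin xy mm [ 27.5 125.9] z 112.2 F [-0.4 -0.5] -0.3 t 8.1
ft_force: [0.2, -0.8, -0.5]
bin xy mm [ 22.2 125.9] z 115.6 F [ 0.1 -0.8] -0.5 t 8.8
ft_force: [2.1, 0.6, 0.1]
bin xy mm [ 19.7 125.8] z 115.5 F [2.2 0.4] 0.1 t 9.1
ft_force: [2.6, 0.2, 1.4]
bin xy mm [ 16.4 125.8] z 115.5 F [ 2.6 -0.1] 1.4 t 9.4
ft_force: [1.3, 0.6, 0.4]
bin xy mm [ 14.1 125.8] z 115.4 F [1.3 0.5] 0.4 t 9.7
```

```bash
python3 -m jog '[[[-6,0,0,0,0,0,0],[-12,0,-15,0,0,0,0],[-12,-20,-40,0,0,0,0],[-12,-70,-40,0,0,0,0],[-12,-120,-40,0,0,0,0],[-12,-170,-40,0,0,0,0],[-12,-220,-40,0,0,0,0],[-12,-249,-35,0,0,0,0],[-12,-249,-10,0,0,0,0],[-12,-249,0,0,0,0,0]]]' |grep ft; python3 st.py; python3 -m jog '[[[0,0,0,0,0,0,0],[2,0,0,0,0,0,0],[4,0,0,0,0,0,0],[6,0,0,0,0,0,0],[7,0,0,0,0,0,0],[8,0,0,0,0,0,0],[9,0,0,0,0,0,0]]]' |grep ft; python3 st.py;  python3 -m jog '[[[1,0,0,0,0,0,0],[2,0,0,0,0,0,0],[3,0,0,0,0,0,0]]]' |grep ft; python3 st.py; python3 -m jog '[[[1,0,0,0,0,0,0],[2,0,0,0,0,0,0],[3,0,0,0,0,0,0]]]' |grep ft; python3 st.py;python3 -m jog '[[[1,0,0,0,0,0,0],[1,0,0,0,0,0,0]]]' |grep ft; python3 st.py
```

```text
ft_force: [-0.8, 1.1, -0.8]
bin xy mm [  24.5 -123.9] z 113.1 F [-0.7  1.2] -0.8 t 10.7
ft_force: [1.4, 0.3, -0.6]
bin xy mm [  17.7 -123.1] z 115.6 F [1.4 0.1] -0.6 t 11.4
ft_force: [2.3, -0.3, 0.6]
bin xy mm [  14.9 -123.2] z 115.6 F [ 2.3 -0.6] 0.6 t 11.7
ft_force: [2.5, 0.7, 1.1]
bin xy mm [  11.6 -123.2] z 115.5 F [2.6 0.4] 1.1 t 12.0
ft_force: [1.7, 1.1, 1.5]
bin xy mm [  10.4 -123.2] z 115.5 F [1.8 0.9] 1.5 t 12.2
```

```bash
python3 -m jog '[[[-6,0,0,0,0,0,0],[-12,0,-15,0,0,0,0],[-12,20,-40,0,0,0,0],[-12,70,-40,0,0,0,0],[-12,120,-40,0,0,0,0],[-12,170,-40,0,0,0,0],[-12,220,-40,0,0,0,0],[-12,249,-35,0,0,0,0],[-12,249,-10,0,0,0,0],[-12,249,0,0,0,0,0]]]' |grep ft; python3 st.py; python3 -m jog '[[[0,0,0,0,0,0,0],[2,0,0,0,0,0,0],[4,0,0,0,0,0,0],[6,0,0,0,0,0,0],[7,0,0,0,0,0,0],[8,0,0,0,0,0,0],[9,0,0,0,0,0,0]]]' |grep ft; python3 st.py;  python3 -m jog '[[[1,0,0,0,0,0,0],[2,0,0,0,0,0,0],[3,0,0,0,0,0,0]]]' |grep ft; python3 st.py; python3 -m jog '[[[1,0,0,0,0,0,0],[2,0,0,0,0,0,0],[3,0,0,0,0,0,0]]]' |grep ft; python3 st.py;python3 -m jog '[[[1,0,0,0,0,0,0],[1,0,0,0,0,0,0]]]' |grep ft; python3 st.py
echo RIGHT; python3 -m jog '[[[-6,0,0,0,0,0,0],[-12,0,-15,0,0,0,0],[-12,-20,-40,0,0,0,0],[-12,-70,-40,0,0,0,0],[-12,-120,-40,0,0,0,0],[-12,-170,-40,0,0,0,0],[-12,-220,-40,0,0,0,0],[-12,-249,-35,0,0,0,0],[-12,-249,-10,0,0,0,0],[-12,-249,0,0,0,0,0]]]' |grep ft; python3 st.py; python3 -m jog '[[[0,0,0,0,0,0,0],[2,0,0,0,0,0,0],[4,0,0,0,0,0,0],[6,0,0,0,0,0,0],[7,0,0,0,0,0,0],[8,0,0,0,0,0,0],[9,0,0,0,0,0,0]]]' |grep ft; python3 st.py
```

```text
ft_force: [-0.7, 0.4, -0.4]
bin xy mm [ 20.  126.3] z 112.6 F [-0.7  0.5] -0.4 t 13.2
ft_force: [0.6, -0.2, -0.4]
bin xy mm [ 13.2 125.8] z 115.5 F [ 0.6 -0.2] -0.4 t 13.9
ft_force: [2.3, 0.7, 0.1]
bin xy mm [ 10.8 125.8] z 115.6 F [2.3 0.4] 0.1 t 14.2
ft_force: [3.3, -0.9, 0.7]
bin xy mm [  7.5 125.8] z 115.5 F [ 3.1 -1.3] 0.7 t 14.5
ft_force: [1.7, 1.1, 1.2]
bin xy mm [  6.3 125.8] z 115.5 F [1.8 0.9] 1.2 t 14.7
RIGHT
ft_force: [-1.7, 1.3, -0.2]
bin xy mm [  16.3 -123.8] z 112.9 F [-1.5  1.5] -0.2 t 15.7
ft_force: [1.6, 1.2, 0.0]
bin xy mm [   9.7 -123.1] z 115.6 F [1.7 1. ] 0.0 t 16.4
```

```bash
python3 -m jog '[[[1,0,0,0,0,0,0],[2,0,0,0,0,0,0],[3,0,0,0,0,0,0],[4,0,0,0,0,0,0]]]' |grep ft; python3 st.py; python3 -m jog '[[[1,0,0,0,0,0,0],[2,0,0,0,0,0,0],[3,0,0,0,0,0,0],[3,0,0,0,0,0,0]]]' |grep ft; python3 st.py
echo LEFT; python3 -m jog '[[[-6,0,0,0,0,0,0],[-12,0,-15,0,0,0,0],[-12,20,-40,0,0,0,0],[-12,70,-40,0,0,0,0],[-12,120,-40,0,0,0,0],[-12,170,-40,0,0,0,0],[-12,220,-40,0,0,0,0],[-12,249,-35,0,0,0,0],[-12,249,-10,0,0,0,0],[-12,249,0,0,0,0,0]]]' |grep ft; python3 st.py; python3 -m jog '[[[0,0,0,0,0,0,0],[2,0,0,0,0,0,0],[4,0,0,0,0,0,0],[6,0,0,0,0,0,0],[7,0,0,0,0,0,0],[8,0,0,0,0,0,0],[9,0,0,0,0,0,0]]]' |grep ft; python3 st.py;  python3 -m jog '[[[1,0,0,0,0,0,0],[2,0,0,0,0,0,0],[3,0,0,0,0,0,0],[4,0,0,0,0,0,0]]]' |grep ft; python3 st.py; python3 -m jog '[[[1,0,0,0,0,0,0],[2,0,0,0,0,0,0],[3,0,0,0,0,0,0],[3,0,0,0,0,0,0]]]' |grep ft; python3 st.py
```

```text
ft_force: [1.9, 0.6, 0.5]
bin xy mm [   5.8 -123.2] z 115.6 F [2.  0.4] 0.5 t 16.8
ft_force: [1.8, 0.3, 1.3]
bin xy mm [   2.4 -123.2] z 115.5 F [1.8 0. ] 1.3 t 17.2
LEFT
ft_force: [-0.6, -0.3, 0.1]
bin xy mm [ 12.  126.3] z 112.6 F [-0.6 -0.2] 0.1 t 18.2
ft_force: [1.0, -0.3, 0.4]
bin xy mm [  5.3 125.8] z 115.6 F [ 0.9 -0.4] 0.4 t 18.9
ft_force: [1.7, -0.2, 0.5]
bin xy mm [  1.6 125.8] z 115.5 F [ 1.7 -0.4] 0.5 t 19.3
ft_force: [2.8, 0.6, 1.2]
bin xy mm [ -1.7 125.9] z 115.5 F [2.8 0.3] 1.2 t 19.7
```

```bash
echo RIGHT; python3 -m jog '[[[-6,0,0,0,0,0,0],[-12,0,-15,0,0,0,0],[-12,-20,-40,0,0,0,0],[-12,-70,-40,0,0,0,0],[-12,-120,-40,0,0,0,0],[-12,-170,-40,0,0,0,0],[-12,-220,-40,0,0,0,0],[-12,-249,-35,0,0,0,0],[-12,-249,-10,0,0,0,0],[-12,-249,0,0,0,0,0]]]' |grep ft; python3 st.py; python3 -m jog '[[[0,0,0,0,0,0,0],[2,0,0,0,0,0,0],[4,0,0,0,0,0,0],[6,0,0,0,0,0,0],[7,0,0,0,0,0,0],[8,0,0,0,0,0,0],[9,0,0,0,0,0,0]]]' |grep ft; python3 st.py; python3 -m jog '[[[1,0,0,0,0,0,0],[2,0,0,0,0,0,0],[3,0,0,0,0,0,0],[4,0,0,0,0,0,0]]]' |grep ft; python3 st.py; python3 -m jog '[[[1,0,0,0,0,0,0],[2,0,0,0,0,0,0],[3,0,0,0,0,0,0],[3,0,0,0,0,0,0]]]' |grep ft; python3 st.py
echo LEFT; python3 -m jog '[[[-6,0,0,0,0,0,0],[-12,0,-15,0,0,0,0],[-12,20,-40,0,0,0,0],[-12,70,-40,0,0,0,0],[-12,120,-40,0,0,0,0],[-12,170,-40,0,0,0,0],[-12,220,-40,0,0,0,0],[-12,249,-35,0,0,0,0],[-12,249,-10,0,0,0,0],[-12,249,0,0,0,0,0]]]' |grep ft; python3 st.py; python3 -m jog '[[[0,0,0,0,0,0,0],[2,0,0,0,0,0,0],[4,0,0,0,0,0,0],[6,0,0,0,0,0,0],[7,0,0,0,0,0,0],[8,0,0,0,0,0,0],[9,0,0,0,0,0,0]]]' |grep ft; python3 st.py;  python3 -m jog '[[[1,0,0,0,0,0,0],[2,0,0,0,0,0,0],[3,0,0,0,0,0,0],[4,0,0,0,0,0,0]]]' |grep ft; python3 st.py; python3 -m jog '[[[1,0,0,0,0,0,0],[2,0,0,0,0,0,0],[3,0,0,0,0,0,0],[3,0,0,0,0,0,0]]]' |grep ft; python3 st.py
```

```text
RIGHT
ft_force: [-0.3, 0.6, -0.8]
bin xy mm [   8.3 -123.7] z 112.9 F [-0.2  0.6] -0.8 t 20.7
ft_force: [2.1, 0.7, -0.0]
bin xy mm [   1.7 -123.1] z 115.6 F [2.2 0.5] -0.0 t 21.4
ft_force: [2.6, 0.1, 0.1]
bin xy mm [  -2.3 -123.2] z 115.5 F [ 2.6 -0.3] 0.1 t 21.8
ft_force: [1.5, 1.3, 1.2]
bin xy mm [  -5.6 -123.2] z 115.4 F [1.6 1.2] 1.2 t 22.2
LEFT
ft_force: [0.3, -1.1, -0.1]
bin xy mm [  4.  126.2] z 112.6 F [ 0.1 -1.1] -0.1 t 23.2
ft_force: [1.5, 0.1, 0.3]
bin xy mm [ -2.7 125.8] z 115.6 F [ 1.5 -0.1] 0.3 t 23.9
ft_force: [2.1, -0.3, 1.2]
bin xy mm [ -6.4 125.9] z 115.6 F [ 2.  -0.6] 1.2 t 24.3
ft_force: [3.1, 0.5, 1.0]
bin xy mm [ -9.7 125.9] z 115.4 F [3.1 0.1] 1.0 t 24.7
```

```bash
echo RIGHT; python3 -m jog '[[[-6,0,0,0,0,0,0],[-12,0,-15,0,0,0,0],[-12,-20,-40,0,0,0,0],[-12,-70,-40,0,0,0,0],[-12,-120,-40,0,0,0,0],[-12,-170,-40,0,0,0,0],[-12,-220,-40,0,0,0,0],[-12,-249,-35,0,0,0,0],[-12,-249,-10,0,0,0,0],[-12,-249,0,0,0,0,0]]]' |grep ft; python3 st.py; python3 -m jog '[[[0,0,0,0,0,0,0],[2,0,0,0,0,0,0],[4,0,0,0,0,0,0],[6,0,0,0,0,0,0],[7,0,0,0,0,0,0],[8,0,0,0,0,0,0],[9,0,0,0,0,0,0]]]' |grep ft; python3 st.py; python3 -m jog '[[[1,0,0,0,0,0,0],[2,0,0,0,0,0,0],[3,0,0,0,0,0,0],[4,0,0,0,0,0,0]]]' |grep ft; python3 st.py; python3 -m jog '[[[1,0,0,0,0,0,0],[2,0,0,0,0,0,0],[3,0,0,0,0,0,0],[3,0,0,0,0,0,0]]]' |grep ft; python3 st.py
echo LEFT; python3 -m jog '[[[-6,0,0,0,0,0,0],[-12,0,-15,0,0,0,0],[-12,20,-40,0,0,0,0],[-12,70,-40,0,0,0,0],[-12,120,-40,0,0,0,0],[-12,170,-40,0,0,0,0],[-12,220,-40,0,0,0,0],[-12,249,-35,0,0,0,0],[-12,249,-10,0,0,0,0],[-12,249,0,0,0,0,0]]]' |grep ft; python3 st.py; python3 -m jog '[[[0,0,0,0,0,0,0],[2,0,0,0,0,0,0],[4,0,0,0,0,0,0],[6,0,0,0,0,0,0],[7,0,0,0,0,0,0],[8,0,0,0,0,0,0],[9,0,0,0,0,0,0]]]' |grep ft; python3 st.py;  python3 -m jog '[[[1,0,0,0,0,0,0],[2,0,0,0,0,0,0],[2.5,0,0,0,0,0,0]]]' |grep ft; python3 st.py
```

```text
RIGHT
ft_force: [-0.2, 0.3, -0.8]
bin xy mm [   0.3 -123.7] z 112.9 F [-0.1  0.3] -0.8 t 25.7
ft_force: [2.2, 0.7, 0.2]
bin xy mm [  -6.3 -123.1] z 115.6 F [2.3 0.4] 0.2 t 26.4
ft_force: [3.9, -0.2, 0.6]
bin xy mm [ -10.2 -123.2] z 115.5 F [ 3.8 -0.7] 0.6 t 26.8
ft_force: [1.8, 0.2, 1.1]
bin xy mm [ -13.6 -123.2] z 115.4 F [ 1.9 -0. ] 1.1 t 27.2
LEFT
ft_force: [-0.5, -0.7, 0.6]
bin xy mm [ -4.  126.2] z 112.6 F [-0.6 -0.6] 0.6 t 28.2
ft_force: [1.4, -0.7, -0.2]
bin xy mm [-10.6 125.8] z 115.6 F [ 1.3 -0.8] -0.2 t 28.9
ft_force: [2.3, 0.5, -0.1]
bin xy mm [-12.8 125.8] z 115.6 F [2.3 0.2] -0.1 t 29.2
```

```bash
for k in 1 2 3; do python3 -m jog '[[[0.7,0,0,0,0,0,0],[1.3,0,0,0,0,0,0]]]' |grep ft; python3 st.py; done
echo RIGHT; python3 -m jog '[[[-6,0,0,0,0,0,0],[-12,0,-15,0,0,0,0],[-12,-20,-40,0,0,0,0],[-12,-70,-40,0,0,0,0],[-12,-120,-40,0,0,0,0],[-12,-170,-40,0,0,0,0],[-12,-220,-40,0,0,0,0],[-12,-249,-35,0,0,0,0],[-12,-249,-10,0,0,0,0],[-12,-249,0,0,0,0,0]]]' |grep ft; python3 st.py; python3 -m jog '[[[0,0,0,0,0,0,0],[2,0,0,0,0,0,0],[4,0,0,0,0,0,0],[6,0,0,0,0,0,0],[7,0,0,0,0,0,0],[8,0,0,0,0,0,0],[9,0,0,0,0,0,0]]]' |grep ft; python3 st.py
```

```text
ft_force: [2.9, 0.9, 0.9]
bin xy mm [-14.2 125.8] z 115.5 F [3.  0.6] 0.9 t 29.4
ft_force: [2.5, 0.2, 1.7]
bin xy mm [-15.6 125.9] z 115.5 F [ 2.5 -0.1] 1.7 t 29.6
ft_force: [2.8, 0.7, 1.3]
bin xy mm [-17.  125.8] z 115.5 F [2.9 0.3] 1.3 t 29.8
RIGHT
ft_force: [0.2, 0.8, 0.1]
bin xy mm [  -7.2 -123.6] z 112.9 F [0.3 0.7] 0.1 t 30.8
ft_force: [0.2, 0.4, -0.4]
bin xy mm [ -14.  -123.2] z 115.5 F [0.2 0.3] -0.4 t 31.5
```

```bash
for k in 1 2 3 4 5 6; do python3 -m jog '[[[0.6,0,0,0,0,0,0],[1.0,0,0,0,0,0,0]]]' |grep ft; python3 st.py; done
```

```text
ft_force: [2.1, -0.0, 0.0]
bin xy mm [ -14.4 -123.2] z 115.6 F [ 2.1 -0.3] 0.0 t 31.7
ft_force: [2.9, 0.5, 0.1]
bin xy mm [ -15.6 -123.1] z 115.5 F [2.9 0.2] 0.1 t 31.9
ft_force: [2.7, 0.6, 1.3]
bin xy mm [ -16.8 -123.2] z 115.5 F [2.8 0.2] 1.3 t 32.1
ft_force: [3.8, 0.6, 0.1]
bin xy mm [ -17.2 -123.2] z 115.6 F [3.9 0.1] 0.1 t 32.3
ft_force: [7.4, 0.8, -1.4]
bin xy mm [ -17.3 -123.2] z 115.8 F [ 7.5 -0.1] -1.4 t 32.5
ft_force: [8.7, 0.9, -1.8]
bin xy mm [ -17.6 -123.2] z 116.1 F [ 8.7 -0.2] -1.8 t 32.7
```

The right end is home: the force rises at x=-17.3. Now the left.

```bash
python3 -m jog '[[[-6,0,0,0,0,0,0],[-12,0,-15,0,0,0,0],[-12,20,-40,0,0,0,0],[-12,70,-40,0,0,0,0],[-12,120,-40,0,0,0,0],[-12,170,-40,0,0,0,0],[-12,220,-40,0,0,0,0],[-12,249,-35,0,0,0,0],[-12,249,-10,0,0,0,0],[-12,249,0,0,0,0,0]]]' |grep ft; python3 st.py; python3 -m jog '[[[0,0,0,0,0,0,0],[2,0,0,0,0,0,0],[4,0,0,0,0,0,0],[6,0,0,0,0,0,0],[7,0,0,0,0,0,0],[8,0,0,0,0,0,0],[8,0,0,0,0,0,0]]]' |grep ft; python3 st.py; for k in 1 2 3 4; do python3 -m jog '[[[0.6,0,0,0,0,0,0],[1.0,0,0,0,0,0,0]]]' |grep ft; python3 st.py; done
```

```text
ft_force: [-0.9, -0.2, -0.0]
bin xy mm [-10.8 125.9] z 112.6 F [-1.  -0.1] -0.0 t 33.7
ft_force: [-0.5, -0.0, -0.9]
bin xy mm [-16.2 125.8] z 115.5 F [-0.5  0.1] -0.9 t 34.4
ft_force: [0.5, -0.4, 0.9]
bin xy mm [-17.2 125.8] z 115.3 F [ 0.4 -0.4] 0.9 t 34.6
ft_force: [1.1, 1.1, -0.7]
bin xy mm [-17.7 125.8] z 115.4 F [1.2 1. ] -0.7 t 34.8
ft_force: [5.3, 1.4, -2.1]
bin xy mm [-18.2 125.8] z 115.5 F [5.5 0.7] -2.1 t 35.0
ft_force: [5.5, 0.6, -2.3]
bin xy mm [-18.4 125.8] z 115.8 F [ 5.5 -0.1] -2.3 t 35.2
```

```bash
for k in 1 2; do python3 -m jog '[[[0.6,0,0,0,0,0,0],[1.2,0,0,0,0,0,0],[1.2,0,0,0,0,0,0]]]' |grep ft; python3 st.py; done
```

```text
ft_force: [8.6, 0.5, -2.5]
bin xy mm [-18.7 125.8] z 116.2 F [ 8.6 -0.6] -2.5 t 35.5
ft_force: [11.2, 1.0, -4.6]
bin xy mm [-18.8 125.8] z 116.3 F [11.2 -0.4] -4.6 t 35.8
```

```bash
python3 -m jog '[[[0.6,0,0,0,0,0,0],[1.2,0,0,0,0,0,0],[1.2,0,0,0,0,0,0]]]' |grep ft; python3 st.py;  python3 -m jog '[[[0.3,0,0,0,0,0,0],[0.3,0,0,0,0,0,0],[0.3,0,0,0,0,0,0],[0.3,0,0,0,0,0,0],[0.3,0,0,0,0,0,0],[0.3,0,0,0,0,0,0],[0.3,0,0,0,0,0,0],[0.3,0,0,0,0,0,0]]]' |grep ft; python3 st.py
```

```text
ft_force: [13.6, 1.3, -6.7]
bin xy mm [-18.9 125.7] z 116.4 F [13.6 -0.4] -6.7 t 36.1
ft_force: [14.5, 2.0, -6.8]
bin xy mm [-19.  125.7] z 116.4 F [14.6  0.2] -6.8 t 36.9
```

```bash
python3 -m jog '[[[0.4,0,0,0,0,0,0],[0.5,0,0,0,0,0,0],[0.5,0,0,0,0,0,0],[0.5,0,0,0,0,0,0],[0.5,0,0,0,0,0,0]]]' |grep ft; python3 st.py; echo RIGHT;  python3 -m jog '[[[-8,0,0,0,0,0,0],[-14,0,-15,0,0,0,0],[-14,-20,-40,0,0,0,0],[-14,-70,-40,0,0,0,0],[-14,-120,-40,0,0,0,0],[-14,-170,-40,0,0,0,0],[-14,-220,-40,0,0,0,0],[-14,-249,-35,0,0,0,0],[-14,-249,-10,0,0,0,0],[-14,-249,0,0,0,0,0]]]' |grep ft; python3 st.py; python3 -m jog '[[[0,0,0,0,0,0,0],[2,0,0,0,0,0,0],[4,0,0,0,0,0,0],[6,0,0,0,0,0,0],[7,0,0,0,0,0,0],[7,0,0,0,0,0,0]]]' |grep ft; python3 st.py; for k in 1 2 3; do python3 -m jog '[[[0.6,0,0,0,0,0,0],[1.0,0,0,0,0,0,0]]]' |grep ft; python3 st.py; done
```

```text
ft_force: [16.1, 3.3, -7.7]
bin xy mm [-19.  125.7] z 116.5 F [16.4  1.3] -7.7 t 37.4
RIGHT
ft_force: [-0.5, 0.1, -0.5]
bin xy mm [ -12.6 -123.5] z 113.3 F [-0.4  0.2] -0.5 t 38.4
ft_force: [1.7, -0.3, 0.7]
bin xy mm [ -16.9 -122.9] z 115.9 F [ 1.6 -0.5] 0.7 t 39.0
ft_force: [4.4, 0.9, 0.4]
bin xy mm [ -17.3 -123. ] z 115.9 F [4.5 0.4] 0.4 t 39.2
ft_force: [6.3, 1.0, -1.6]
bin xy mm [ -17.3 -123. ] z 116.0 F [6.4 0.2] -1.6 t 39.4
ft_force: [7.4, 2.1, -1.1]
bin xy mm [ -17.5 -123. ] z 116.2 F [7.6 1.2] -1.1 t 39.6
```

```bash
python3 -m jog '[[[0.8,0,0,0,0,0,0],[1.6,0,0,0,0,0,0],[2.2,0,0,0,0,0,0],[2.2,0,0,0,0,0,0]]]' |grep ft; python3 st.py; python3 -m jog '[[[0.4,0,0,0,0,0,0],[0.8,0,0,0,0,0,0],[0.8,0,0,0,0,0,0],[0.8,0,0,0,0,0,0],[0.8,0,0,0,0,0,0],[0.8,0,0,0,0,0,0],[0.8,0,0,0,0,0,0]]]' |grep ft; python3 st.py
```

```text
ft_force: [12.4, 2.5, -3.9]
bin xy mm [ -17.8 -123. ] z 116.7 F [12.6  0.9] -3.9 t 40.0
ft_force: [14.5, 2.3, -5.3]
bin xy mm [ -17.7 -123. ] z 116.8 F [14.7  0.6] -5.3 t 40.7
```

```bash
python3 -m jog '[[[-7,0,0,0,0,0,0],[-9,0,-25,0,0,0,0],[-9,35,-60,0,0,0,0],[-9,85,-60,0,0,0,0],[-9,135,-60,0,0,0,0],[-9,185,-60,0,0,0,0],[-9,235,-60,0,0,0,0],[-6,285,-60,0,0,0,0],[-3,335,-60,0,0,0,0],[-3,385,-60,0,0,0,0]]]' |grep ft; python3 st.py; python3 -m jog '[[[0,0,0,0,0,0,0],[0,0,0,0,0,0,0]]]' |grep ft; python3 st.py; python3 - <<'E'
from h import *
d=grab('wrist','w3'); cv2.imwrite('pics/w3.png',d['image'][:,:,::-1])
E
```

```text
ft_force: [1.1, 0.4, -0.7]
bin xy mm [-22.  262.5] z 174.7 F [1.2 0.2] -0.7 t 41.7
ft_force: [0.1, -0.5, -0.7]
bin xy mm [-21.8 262. ] z 174.2 F [ 0.1 -0.5] -0.7 t 41.9
```

View pics/w3.png

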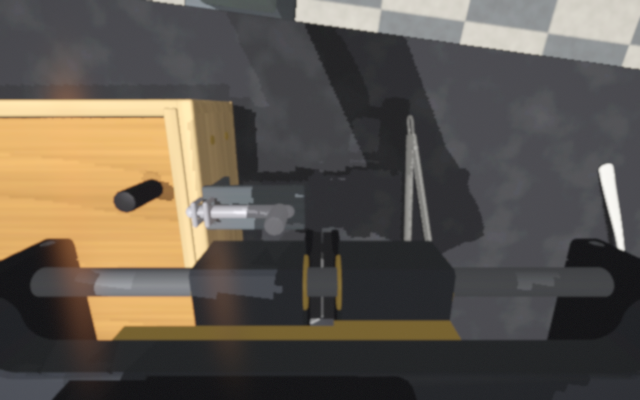

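The lid's front edge sits along the front board. The knob top is at (275,223), just right (robot's view) of the fingers at (305-340, 240). Lower and push.

```bash
python3 -m jog '[[[0,0,40,0,0,0,0],[0,0,57,0,0,0,0],[0,0,57,0,0,0,0]]]' |grep ft; python3 st.py; python3 -m jog '[[[0,-5,0,0,0,0,0],[0,-10,0,0,0,0,0],[0,-13,0,0,0,0,0],[0,-16,0,0,0,0,0],[0,-18,0,0,0,0,0],[0,-20,0,0,0,0,0]]]' |grep ft; python3 st.py;python3 -m jog '[[[0,-2,0,0,0,0,0],[0,-4,0,0,0,0,0],[0,-6,0,0,0,0,0],[0,-8,0,0,0,0,0],[0,-10,0,0,0,0,0]]]' |grep ft; python3 st.py;python3 -m jog '[[[0,-2,0,0,0,0,0],[0,-4,0,0,0,0,0],[0,-6,0,0,0,0,0],[0,-8,0,0,0,0,0],[0,-10,0,0,0,0,0]]]' |grep ft; python3 st.py
```

```text
ft_force: [-0.1, -0.6, 1.0]
bin xy mm [-22.3 257.9] z 115.3 F [-0.2 -0.6] 1.0 t 42.2
ft_force: [0.6, 2.2, 2.2]
bin xy mm [-19.9 242.5] z 119.3 F [0.9 2.2] 2.2 t 42.9
ft_force: [0.3, 1.7, 1.9]
bin xy mm [-20.6 231.5] z 118.3 F [0.5 1.7] 1.9 t 43.4
ft_force: [1.1, 1.9, 1.5]
bin xy mm [-20.6 221.5] z 118.3 F [1.3 1.8] 1.5 t 43.9
```

```bash
python3 -m jog '[[[0,-2,0,0,0,0,0],[0,-4,0,0,0,0,0],[0,-6,0,0,0,0,0],[0,-8,0,0,0,0,0],[0,-10,0,0,0,0,0]]]' |grep ft; python3 st.py; for k in 1 2 3 4; do python3 -m jog '[[[0,-1,0,0,0,0,0],[0,-2,0,0,0,0,0]]]' |grep ft; python3 st.py; done
```

```text
ft_force: [0.8, 3.1, 2.1]
bin xy mm [-20.7 211.4] z 118.2 F [1.1 3. ] 2.1 t 44.4
ft_force: [1.7, 3.0, 2.6]
bin xy mm [-20.6 209.5] z 118.3 F [2.  2.7] 2.6 t 44.5
ft_force: [1.1, 1.8, 0.9]
bin xy mm [-20.6 207.6] z 118.3 F [1.3 1.7] 0.9 t 44.8
ft_force: [1.4, 2.4, 1.7]
bin xy mm [-20.6 205.6] z 118.3 F [1.7 2.2] 1.7 t 45.0
ft_force: [1.1, 1.3, 1.7]
bin xy mm [-20.7 203.6] z 118.3 F [1.2 1.1] 1.7 t 45.1
```

```bash
for k in 1 2 3 4; do python3 -m jog '[[[0,-1,0,0,0,0,0],[0,-2,0,0,0,0,0]]]' |grep ft; python3 st.py; done
```

```text
ft_force: [2.2, 5.9, -0.2]
bin xy mm [-20.6 202.9] z 118.4 F [2.9 5.6] -0.2 t 45.4
ft_force: [0.3, 10.2, -1.0]
bin xy mm [-20.6 202.8] z 118.4 F [ 1.5 10.1] -1.0 t 45.5
ft_force: [1.2, 14.3, -3.2]
bin xy mm [-20.6 202.8] z 118.5 F [ 2.9 14.1] -3.2 t 45.8
ft_force: [2.1, 17.8, -4.7]
bin xy mm [-20.6 202.7] z 118.6 F [ 4.3 17.4] -4.7 t 46.0
```

End stop reached. Back off, lift and check.

```bash
python3 -m jog '[[[0,10,0,0,0,0,0],[0,25,0,0,0,0,0],[0,30,-40,0,0,0,0],[0,30,-90,0,0,0,0],[-10,10,-130,0,0,0,0],[-10,-40,-150,0,0,0,0],[-10,-60,-150,0,0,0,0],[-10,-60,-150,0,0,0,0]]]' |grep ft; python3 st.py; python3 - <<'E'
from h import *
d=grab('wrist','w4'); cv2.imwrite('pics/w4.png',d['image'][:,:,::-1])
E
```

```text
ft_force: [-0.6, -0.4, 0.1]
bin xy mm [-10.  130.4] z 269.1 F [-0.6 -0.3] 0.1 t 46.8
```

View pics/w4.png

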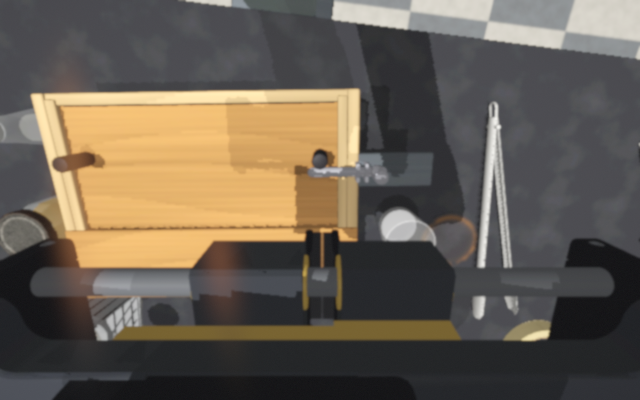

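The lid is shut, with its front edge parallel to the board along row 104. The bolt passes behind the left peg (320,158), with its tip at about (308,171). The glass, jar and salt are where they were.

```bash
python3 -c "
from bench import ctrl
print(ctrl.close_job())"
```

```text
the job is handed in; nothing more can be done
None
```

The lid is shut and seated at both ends with about 15 N, the bolt is fully in behind the left peg, and the salt, jar and glass were left alone; I handed the job in at about 47 s of the 69 s allowed, without a verdict shown.

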